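# Set the suction lifter on the green glass

## Robot

A 6-joint arm with a two-finger parallel gripper is mounted at the origin on the work surface. World frame = base frame: x ahead of the robot, y to its left, z up, the work surface at z = 0. Lengths are in m, angles in rad, forces in N, time in s.
With the tool pointing down it reaches from about 0.4 to 0.925 m from the base axis. Payload 12.5 kg.
Tool frame: the origin (TCP) lies midway between the tips of the shut fingers; the grasp point (between the pads) lies 19 mm behind it; z points along the fingers, y is the line along which they close (so a half turn about z gives the same grasp; the last joint's range is limited). The gripper opens to 95 mm and grips with 3 to 60 N. Pads are 20 mm wide; open, the fingers measure 119 mm over their backs; the gripper's body (75 mm by 180 mm) begins 59 mm behind the grasp point.
Start: joints at [-1.298, 0.491, 1.559, -0, 1.092, -0.106], TCP at [0.231, -0.581, 0.181] pointing down, gripper open.
Joint ranges: [-3.1, 3.1], [-0.84, 2.19], [0.05, 2.79], [-1.13, 4.28], [0.06, 2.93], [-2.69, 2.69]. Speed limits (rad/s): [2.22, 2.22, 2.79, 3.14, 3.14, 3.14].

## Interface

Orientations are given as a unit quaternion [x, y, z, w].
In Python, from station import state, get_image, camera_model, finish_job, look_for gives the robot as it stands. The module is installed in compiled form; this text tells all that it offers.
- The arm moves only by the shell command python3 -m creep 'ROWS' [FORCE]. ROWS is JSON, a list that holds one entry, the list of rows, each a list of 7 numbers: the turn, a rotation vector about the tool's x, y, z each as a share of 45 degrees, from -1 to 1, then the shift along the tool's x, y, z each as a share of 0.25 m, from -1 to 1, then the finger opening in mm, from 0 to 95.1. In form: [[[rx, ry, rz, tx, ty, tz, grip], ...]]. A call has 1 to 10 rows; each row is the pose to reach, as a shift and turn from the pose commanded when the call began, along the tool's axes at that moment; what a row does not reach only later rows make up. A row lasts 1/8 s, in which the tool goes at most 62.5 mm and 10.7 degrees, less where a joint would pass 70% of its speed; a pose out of reach is approached as far as the arm can. A call with a number of a shift or a turn outside -1 to 1 is refused whole. A call with a gripper value outside its range is refused whole. The fingers move at their own pace and stop on an object; FORCE is the grip in N (left out, the last holds). Time passes only in rows, so rows that repeat a pose let the fingers close. It gives the time, the measured TCP pose, the force, the opening and the grip force at its end, in the units of the state.
- state(): the state, without advancing time (a new reading comes with each control period).
- get_image(name): name is "side" or "top" or "wrist"; returns the picture (420x560x3 uint8, blue, green, red); there is no depth.
- camera_model(name): a dict with "K" (3x3 intrinsics, pixels), "rvec" (rotation vector, rad) and "tvec" (3), from world to camera coordinates, as OpenCV has them; the wrist camera has in their place "hand_eye" (4x4, takes a point from camera to tool coordinates, whose origin is the TCP and whose axes are the flange's). Camera axes: x right, y down, z forward; pixel columns grow to the right and rows downward; lengths in m; the calibration is good to about 2 mm. The wrist camera is an equidistant fisheye: a pixel r from the principal point sees the ray r / f radians off the axis. A picture is of the moment at which its call begins: read the wrist's pose just before it. camera_model takes no time and is no camera call.
- finish_job(): hands the job in; it is judged then, once.
Trained networks look in the newest picture that a camera, given by its name, has taken for a name from the list of things; names that differ only in an ending like _2 or _b are one class to them, and where a whole thing is asked for, a point or a joint stands for the part that bears it (a point fixed in the world has none). Each returns a list of dicts, best first, with "score" (0 to 1); they miss things now and then, are a little off and sometimes report something else, mostly with a low value. They report only what shows in the picture. A call takes as long as a camera call. They do not tell look-alikes from the thing itself.
- look_for(camera, query): "bbox" ([left, top, width, height] in pixels, round what is visible of it).
The state is a dict: "clock": time; "joint_positions": joint angles; "qvel": joint speeds; "joint_torque": joint torques, N m; "ee_pos": TCP position; "eef_rot": TCP orientation; "ft_force": force on the tool from outside, world axes, zero at the start; "torque": the same for the moment, N m; "opening": opening from 0.0 (shut) to 1.0 (fully open); "finger_force": force on a finger pad.
Only numpy, scipy, OpenCV 4.12 (cv2) and the standard library are available. Lean on these libraries where they do the work, as an engineer would, in place of code of your own. Each camera call takes 0.05 s, during which the arm holds its last target. There are 200 camera calls.

## Task

Take the blue suction lifter by its handle, lift it off its round stand and set it down gently, without dropping it, in the middle of the green glass sample, with its handle running along the length of the glass. The green glass must stay lying flat where it is on its narrow block, and the amber glass, the copper catch and the white roller are to be left where they are. Let go of the lifter once it stands flat on the glass.

Things in the scene. Friction and masses are not known exactly. Their poses are not given: they have to be found in the camera images.
- lifter: blue hand suction lifter, 0.4 to 0.75 kg, 110 mm high: round black rubber pad 90 mm across; blue bell up to 38 mm; bridge handle, a bar 110 mm long (along x), 24 mm wide, 24 mm high, axis 98 mm above the pad underside, on legs at x = +-44 mm (76 mm of free bar between), 48 mm of free height under it; red tab at its +x end. Origin: centre of the pad underside, z up
- lifter_grip (a point): centre of the lifter's handle bar (98 mm above the pad's underside); axes as the lifter
- stand: fixed dark steel stand: round platform 120 mm across, top 70 mm above the counter, on a post with a round foot; six pins 8 mm high and 8 mm thick round the edge (centres on a 54 mm radius) keep the lifter's pad in place with about 5 mm play. Origin: centre of its underside on the counter
- green_glass: loose green tinted glass plate 170 (x, its length) x 130 (y) x 10 mm, 0.55 kg, lying flat on the green block's top, 50 mm above the counter. Origin: centre of its underside
- green_top (a point): centre of the green glass's upper face, 60 mm above the counter; axes as the glass, x along its length
- green_block: fixed wooden block with a cork top, 110 (x) x 70 (y) x 50 mm high, under the green glass; the glass overhangs it by 30 mm all round, long side along the block's x. Origin: centre of its underside on the counter
- amber_glass: loose amber glass plate of the same size on an equal block of its own; not to be disturbed. Origin: centre of its underside
- catch: copper fanlight catch, 100 x 36 x 36 mm, loose on the counter; not to be disturbed. Origin: centre of its base plate's underside
- roller: white roller wheel assembly on a steel plate, 85 x 44 x 47 mm, loose on the counter; not to be disturbed. Origin: centre of its underside
Not all that is in view belongs to the job. What is meant by the lifter is not pink, and is the smaller of those in its own colour.

How it is judged:
By the outcome, as a careful person would: the job done as asked, in the order asked, and still so for the second after the job is handed in, with the robot touching nothing.
It also fails if it takes over 48 s, if anything falls off the work surface, if the arm or the gripper's body presses on something with over 40 N, if the wrist force passes 120 N, or if a joint passes its speed limit or range.

## Working session

There is one attempt and no reset: what is moved stays moved. The work goes in short steps, Python scripts to look and compute and a shell command to move; the robot and the scene stay as the last step left them, time stands still between calls to the robot, and variables do not carry over. Pictures are saved under pics/ and viewed, at most 10 in all, crops included, and the job is handed in when it is done.

```bash
mkdir -p pics; python3 - <<'E'
from station import *
import cv2,numpy as np
s=state();print(s)
for c in("top","side"):
    im=get_image(c);cv2.imwrite(f"pics/{c}0.png",im)
    for q in("lifter","stand","green_glass","amber_glass","catch","roller"):
        print(c,q,[(np.round(d["bbox"]).tolist(),round(d["score"],2)) for d in look_for(c,q)][:4])
for c in("top","side","wrist"):print(camera_model(c))
E
```

```text
{'clock': 0.0, 'joint_positions': array([-1.29757702e+00,  4.91554870e-01,  1.55947589e+00, -1.56574076e-05,
        1.09167507e+00, -1.05607223e-01]), 'qvel': array([-0.00046023, -0.00011217,  0.00077013,  0.00229015, -0.00018859,
        0.00041118]), 'joint_torque': array([ 1.01998348e-04, -6.12650514e+01, -2.58181536e+01,  6.92732655e-02,
        4.82646713e-02, -6.94824030e-05]), 'ee_pos': array([ 0.23107879, -0.58040284,  0.18045557]), 'eef_rot': array([ 9.82114044e-01,  1.88286204e-01, -5.35117579e-05, -5.54054326e-04]), 'ft_force': array([-0.44930033, -0.80392542, -0.10493292]), 'torque': array([0.04050407, 0.01057844, 0.01061212]), 'finger_force': 0.0, 'opening': 0.9978222318783075}
top lifter [([221.0, 264.0, 44.0, 42.0], 0.82), ([338.0, 279.0, 53.0, 50.0], 0.72), ([280.0, 170.0, 34.0, 62.0], 0.58)]
top stand [([268.0, 186.0, 53.0, 51.0], 0.87)]
top green_glass [([386.0, 173.0, 65.0, 79.0], 0.9)]
top amber_glass [([131.0, 199.0, 68.0, 81.0], 0.66)]
top catch [([180.0, 143.0, 32.0, 8.0], 0.79), ([385.0, 173.0, 68.0, 81.0], 0.69)]
top roller [([374.0, 137.0, 38.0, 25.0], 0.8)
[... 804 characters left out ...]
9238405, 210.93616295],
       [  0.        ,   0.        ,   1.        ]]), 'rvec': array([ 0.93187271, -2.43677206,  1.15839906]), 'tvec': array([0.36806044, 0.3247097 , 1.17131967])}
{'K': array([[325.1922621 ,   0.        , 277.54518394],
       [  0.        , 325.1922621 , 216.32670076],
       [  0.        ,   0.        ,   1.        ]]), 'hand_eye': array([[-2.89060884e-04, -9.64993051e-01, -2.62275291e-01,
         7.38140411e-02],
       [ 9.99999840e-01, -1.51372058e-04, -5.45182329e-04,
         7.53864762e-04],
       [ 4.86396008e-04, -2.62275407e-01,  9.64992940e-01,
        -2.04162252e-01],
       [ 0.00000000e+00,  0.00000000e+00,  0.00000000e+00,
         1.00000000e+00]])}
```

```bash
python3 - <<'E'
import cv2
a=cv2.imread("pics/top0.png")[115:350,110:470];cv2.imwrite("pics/top0c.png",cv2.resize(a,None,fx=2.2,fy=2.2,interpolation=cv2.INTER_CUBIC))
a=cv2.imread("pics/side0.png")[130:370,150:460];cv2.imwrite("pics/side0c.png",cv2.resize(a,None,fx=2.5,fy=2.5,interpolation=cv2.INTER_CUBIC))
E
```

```text
(no output)
```

View pics/top0c.png

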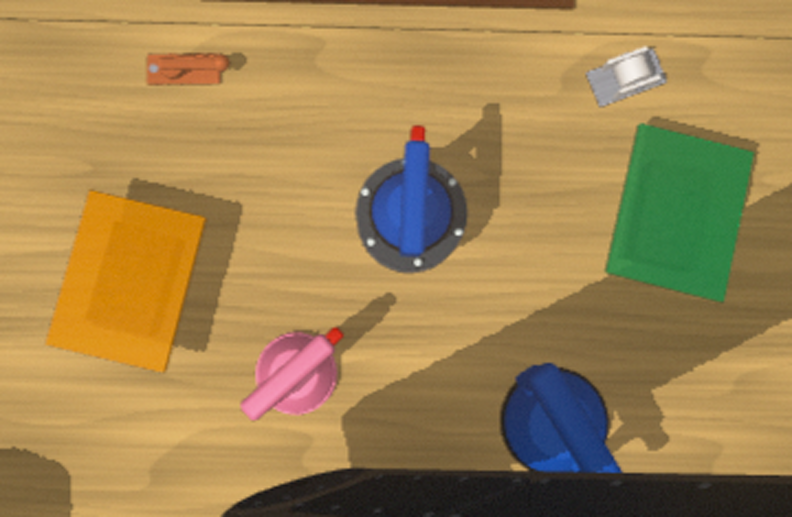

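View pics/side0c.png

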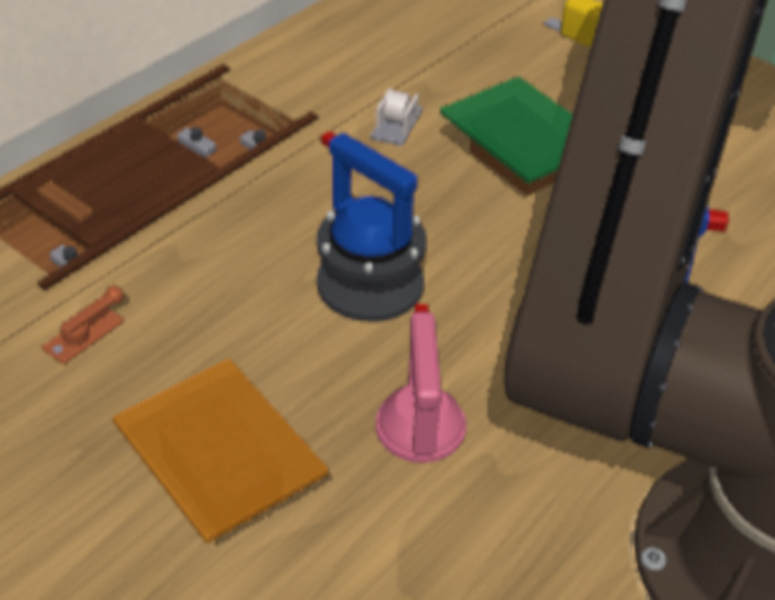

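The top view shows the lifter on its stand with its bar from crop (417,143) to (412,254) and the red tab at the far end. The green glass corners are at about (640,124), (755,151), (723,302) and (607,272). Pink and a larger blue lifter are the decoys. Next I'll measure these.

```bash
cat > h.py <<'E'
from station import *
import cv2,numpy as np
from scipy.spatial.transform import Rotation as R
def ray(c,px,z):
    m=camera_model(c);Rm=cv2.Rodrigues(m["rvec"])[0];C=-Rm.T@m["tvec"]
    d=Rm.T@np.linalg.inv(m["K"])@np.array([px[0],px[1],1.]);return C+d*(z-C[2])/d[2]
def proj(c,P):
    m=camera_model(c);return cv2.projectPoints(np.array(P,float).reshape(-1,3),m["rvec"],m["tvec"],m["K"],None)[0][:,0]
def wproj(P,s):
    m=camera_model("wrist");H=np.eye(4);H[:3,:3]=R.from_quat(s["eef_rot"]).as_matrix();H[:3,3]=s["ee_pos"]
    T=np.linalg.inv(H@m["hand_eye"]);p=np.array(P,float).reshape(-1,3)@T[:3,:3].T+T[:3,3]
    th=np.arctan2(np.hypot(p[:,0],p[:,1]),p[:,2]);u=p[:,:2]/np.linalg.norm(p[:,:2],axis=1)[:,None]
    K=m["K"];return u*th[:,None]*K[0,0]+K[:2,2]
def wray(px,z,s):
    m=camera_model("wrist");H=np.eye(4);H[:3,:3]=R.from_quat(s["eef_rot"]).as_matrix();H[:3,3]=s["ee_pos"];T=H@m["hand_eye"]
    v=(np.array(px)-m["K"][:2,2])/m["K"][0,0];th=np.linalg.norm(v)
    d=T[:3,:3]@np.r_[v/th*np.sin(th),np.cos(th)];return T[:3,3]+d*(z-T[2,3])/d[2]
def green(im):
    h=cv2.cvtColor(im,cv2.COLOR_BGR2HSV);m=cv2.inRange(h,(55,100,40),(85,255,255))
    m=cv2.morphologyEx(m,cv2.MORPH_OPEN,np.ones((3,3)))
    c=max(cv2.findContours(m,0,1)[0],key=cv2.contourArea);return cv2.minAreaRect(c),c
E
python3 - <<'E'
from h import *
im=cv2.imread("pics/top0.png")
r,c=green(im);print(r)
P=np.array([ray("top",p,.06)[:2] for p in c[:,0]],np.float32)
print("green",cv2.minAreaRect(P))
a,b=[ray("top",(110+u/2.2,115+v/2.2),.18) for u,v in((417,143),(412,254))];print("bar",a,b,(a+b)/2)
h=cv2.cvtColor(im,cv2.COLOR_BGR2HSV)
red=cv2.inRange(h[165:185,285:315],(0,180,80),(6,255,255))
ys,xs=np.nonzero(red);print("red",ray("top",(xs.mean()+285,ys.mean()+165),.168))
print("stand",ray("top",(294.5,211.5),.07))
print("stand circ",ray("top",(110+411/2.2,115+216/2.2),.07))
s=state();print(R.from_quat(s["eef_rot"]).as_matrix().round(3))
E
```

```text
((419.2270202636719, 211.21356201171875), (54.7317008972168, 70.2682876586914), 12.680383682250977)
green ((0.5188326835632324, -0.3226490020751953), (0.12865081429481506, 0.1686323881149292), 76.80658721923828)
bar [ 0.56133408 -0.03164973  0.18      ] [ 0.45453056 -0.02868902  0.18      ] [ 0.50793232 -0.03016937  0.18      ]
red [ 0.57510776 -0.03198817  0.168     ]
stand [ 0.50899018 -0.02512022  0.07      ]
stand circ [ 0.50512199 -0.03064261  0.07      ]
[[ 0.929  0.37   0.   ]
 [ 0.37  -0.929 -0.   ]
 [-0.     0.    -1.   ]]
```

```bash
python3 -m creep '[[[0,0,0,0,0,-0.25,95],[0,0,0,0,0,-0.5,95],[0,0,0,0.2,-0.18,-0.56,95],[0,0,0,0.4,-0.36,-0.56,95],[0,0,0,0.58,-0.52,-0.56,95],[0,0,0,0.76,-0.68,-0.56,95],[0,0,0,0.92,-0.82,-0.56,95],[0,0,0,0.92,-0.82,-0.56,95]]]' 30
python3 -m creep '[[[0,0,0.1,0.15,-0.13,0,95],[0,0,0.2,0.3,-0.26,0,95],[0,0,0.3,0.47,-0.42,0,95],[0,0,0.4,0.64,-0.57,0,95],[0,0,0.516,0.8,-0.72,0,95],[0,0,0.516,0.92,-0.82,0,95],[0,0,0.516,0.92,-0.82,0,95],[0,0,0.516,0.92,-0.82,0,95]]]'
python3 - <<'E'
from h import *
s=state();im=get_image("wrist");cv2.imwrite("pics/w1.png",im);it=get_image("top");cv2.imwrite("pics/t1.png",it)
print(s["clock"],s["ee_pos"],R.from_quat(s["eef_rot"]).as_matrix().round(4))
a=np.radians(-1.5);u=np.array([np.cos(a),np.sin(a),0]);c=np.array([.507,-.0305,.18])
P=[c+u*t for t in(-.055,0,.055)];q=wproj(P,s);print(q)
for p in q: cv2.circle(im,tuple(int(v) for v in p),3,(0,255,255),-1)
cv2.imwrite("pics/w1a.png",im)
E
```

```text
clock: 1.7
ee_pos: [0.3702, -0.3022, 0.3217]
eef_rot: [0.982, 0.19, 0.0, 0.0]
ft_force: [-0.3, 0.1, -0.4]
opening: 1.002
finger_force: 0.0
clock: 2.7
ee_pos: [0.5068, -0.0305, 0.3209]
eef_rot: [1.0, -0.013, -0.0, 0.0]
ft_force: [-0.3, 0.4, 0.2]
opening: 0.996
finger_force: 0.0
2.7 [ 0.50678822 -0.03050436  0.32085625] [[ 9.996e-01 -2.660e-02 -4.000e-04]
 [-2.660e-02 -9.996e-01 -3.000e-04]
 [-4.000e-04  4.000e-04 -1.000e+00]]
[[277.10869469 246.17656641]
 [277.05219718 198.52496696]
 [276.9994194  147.70372852]]
```

View pics/w1a.png

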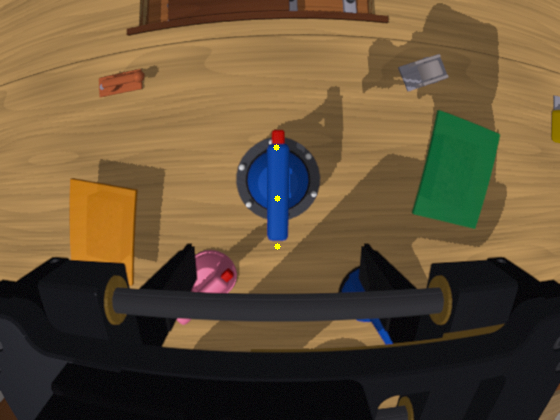

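The wrist view shows the bar between the fingers, from about (277,143) to (277,240), with the red tab at (278,136). It lies a few mm further in +x than I predicted, so I'll refine.

```bash
python3 - <<'E'
from h import *
s=state()
w=cv2.imread("pics/w1.png");print(w[225:248:2,277].tolist());print(w[128:150:2,277].tolist());print(w[205,262:294:2].tolist())
print("ends z.18",wray((277.3,143),.18,s),wray((277.3,240),.18,s))
hw=cv2.cvtColor(w,cv2.COLOR_BGR2HSV);m=cv2.inRange(hw[120:150,265:290],(0,180,80),(6,255,255));y,x=np.nonzero(m);print("red w",wray((x.mean()+265,y.mean()+120),.168,s),y.min()+120,y.max()+120)
r,c=green(w);P=np.array([wray(p,.06,s)[:2] for p in c[:,0]],np.float32);print("green w",cv2.minAreaRect(P))
t=cv2.imread("pics/top0.png");print("top col",[(i,t[i,298].tolist()) for i in range(168,236,1) if i<184 or i>224])
E
```

```text
[[165, 76, 26], [164, 76, 23], [165, 76, 26], [165, 77, 26], [167, 78, 25], [165, 75, 23], [165, 75, 24], [154, 68, 30], [95, 108, 132], [72, 115, 147], [74, 119, 153], [77, 125, 159]]
[[56, 90, 117], [18, 28, 128], [16, 19, 174], [15, 21, 178], [17, 24, 180], [15, 23, 180], [13, 22, 180], [22, 25, 176], [95, 40, 67], [130, 57, 18], [150, 67, 19]]
[[121, 54, 20], [144, 62, 14], [141, 59, 9], [142, 61, 13], [156, 70, 19], [167, 78, 28], [167, 77, 27], [164, 75, 25], [161, 72, 19], [158, 70, 15], [157, 67, 15], [145, 65, 15], [124, 53, 12], [93, 38, 8], [95, 39, 9], [87, 37, 10]]
ends z.18 [ 0.5668993  -0.03277821  0.18      ] [ 0.45930644 -0.02972774  0.18      ]
red w [ 0.57404498 -0.0335675   0.168     ] 130 142
green w ((0.5201324224472046, -0.3229632079601288), (0.13121925294399261, 0.16833439469337463), 76.72895050048828)
top col [(168, [102, 167, 204]), (169, [99, 162, 201]), (170, [95, 156, 190]), (171, [91, 146, 189]), (172, [45, 74, 174]), (173, [26, 46, 204]), (174, [23, 43, 201]), (175, [27, 46, 201]), (176, [25, 45, 203]), (177, [31, 49, 206]), (178, [66, 54, 191]), (179, [138, 76, 53]), (180, [165, 84, 52]), (181, [180, 91, 54]), (182, [178, 89, 54]), (183, [180, 93, 56]), (225, [183, 92, 55]), (226, [184, 94, 56]), (227, [183, 96, 56]), (228, [180, 92, 54]), (229, [174, 87, 53]), (230, [136, 76, 55]), (231, [101, 70, 62]), (232, [97, 98, 100]), (233, [151, 155, 155]), (234, [182, 190, 186]), (235, [126, 128, 129])]
```

```bash
python3 -m creep '[[[0,0,0,0.014,0,0.2,95],[0,0,0,0.014,0,0.4,95],[0,0,0,0.014,0,0.55,95],[0,0,0,0.014,0,0.65,95],[0,0,0,0.014,0,0.688,95],[0,0,0,0.014,0,0.688,95],[0,0,0,0.014,0,0.688,60]]]' 40
python3 -m creep '[[[0,0,0,0,0,0,30],[0,0,0,0,0,0,20],[0,0,0,0,0,0,15],[0,0,0,0,0,0,10],[0,0,0,0,0,0,10],[0,0,0,0,0,0,10]]]' 40
```

```text
clock: 3.68
ee_pos: [0.5109, -0.0301, 0.1501]
eef_rot: [1.0, -0.013, 0.001, 0.0]
ft_force: [0.5, -0.2, 0.9]
opening: 0.942
finger_force: 0.0
clock: 4.42
ee_pos: [0.5104, -0.0297, 0.149]
eef_rot: [1.0, -0.013, -0.0, 0.0]
ft_force: [0.5, -0.2, -0.1]
opening: 0.319
finger_force: 0.0
```

```bash
python3 -m creep '[[[0,0,0,0,0,0,10],[0,0,0,0,0,0,10],[0,0,0,0,0,0,10],[0,0,0,0,0,0,10]]]' 40
```

```text
clock: 4.92
ee_pos: [0.5104, -0.0298, 0.149]
eef_rot: [1.0, -0.013, 0.0, 0.0]
ft_force: [-1.3, -0.1, 0.7]
opening: 0.106
finger_force: 0.0
```

```bash
python3 - <<'E'
from h import *
s=state();w=get_image("wrist");sd=get_image("side");print(s["opening"],s["finger_force"])
a=cv2.resize(w[90:350,140:420],(600,557));b=cv2.resize(sd[120:330,220:400],None,fx=2.65,fy=2.65)
cv2.imwrite("pics/w2.png",a);cv2.imwrite("pics/s2.png",b)
E
```

```text
0.1063820764670837 0.0
```

View pics/w2.png

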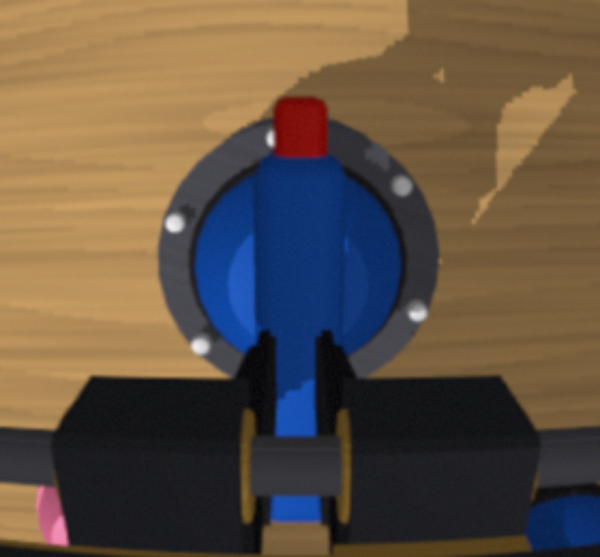

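View pics/s2.png

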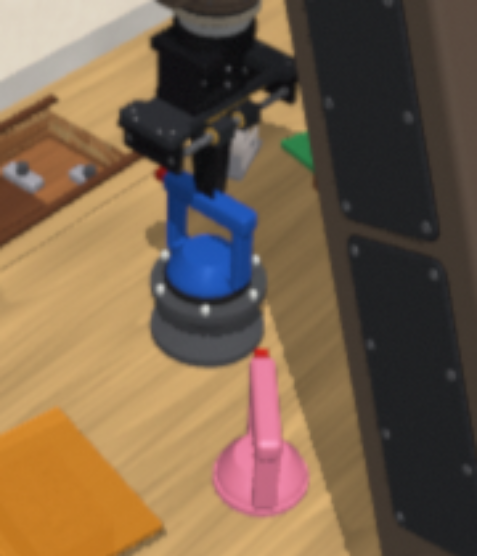

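The fingers closed to 10 mm with no force. In the side view the fingertips end about level with the top of the bar, at crop (210,195). I'll check heights against the calibration.

```bash
python3 - <<'E'
from h import *
s=state();p=s["ee_pos"]
f=lambda P:((proj("side",P)-[220,120])*2.65).round(0).tolist()
print("tcp, +2cm,+4cm",f([p,p+[0,0,.02],p+[0,0,.04]]))
print("bar top ends",f([[.565,-.032,.18],[.455,-.029,.18]]),"stand top rim",f([[.505,.03,.07],[.445,-.03,.07],[.505,-.09,.07]]),"foot",f([[.51,-.03,0]]))
g=lambda P:((wproj(P,s)-[140,90])*[600/280,557/260]).round(0).tolist()
print("wrist tcp",g([p,p-[0,0,.019],p+[0,.012,0],p+[0,-.012,0]]), "pads +-5mm,grasp",g([p+[0,.005,.019],p+[0,-.005,.019]]))
print("bar sides z.18 x.55",g([[.55,-.0185,.18],[.55,-.0425,.18]]),"x.5104",g([[.51,-.0185,.18],[.51,-.0425,.18]]))
E
```

```text
tcp, +2cm,+4cm [[207.0, 216.0], [208.0, 200.0], [208.0, 184.0]]
bar top ends [[168.0, 167.0], [251.0, 216.0]] stand top rim [[170.0, 309.0], [255.0, 306.0], [247.0, 251.0]] foot [[204.0, 327.0]]
wrist tcp [[293.0, 328.0], [293.0, 309.0], [254.0, 329.0], [331.0, 327.0]] pads +-5mm,grasp [[275.0, 351.0], [310.0, 350.0]]
bar sides z.18 x.55 [[244.0, 224.0], [339.0, 221.0]] x.5104 [[251.0, 370.0], [340.0, 367.0]]
```

```bash
python3 - <<'E'
from h import *
sd=get_image("side");t=get_image("top")
a=cv2.resize(sd[165:225,270:325],(550,600),interpolation=cv2.INTER_CUBIC)
cv2.imwrite("pics/s3.png",a)
p=state()["ee_pos"];print(((proj("side",[p,p+[0,0,.03],p+[0,.005,0]])-[270,165])*10).round())
m=camera_model("side");print(-cv2.Rodrigues(m["rvec"])[0].T@m["tvec"])
E
```

```text
[[281. 366.]
 [284. 275.]
 [269. 375.]]
[-0.17103757  0.77776056  0.98930749]
```

View pics/s3.png

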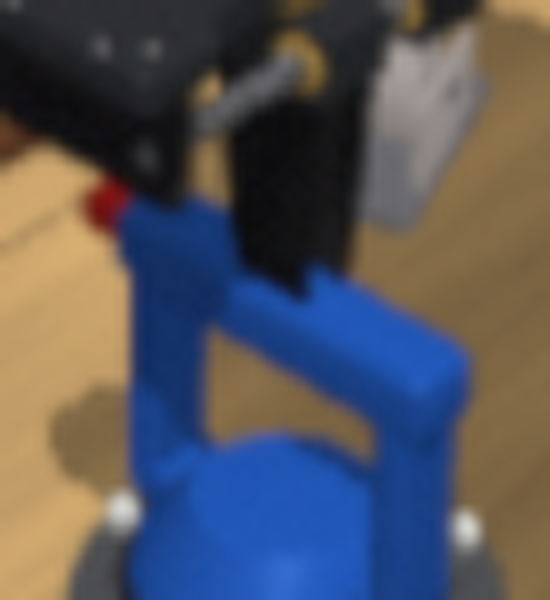

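```bash
python3 - <<'E'
from h import *
s=dict(state());p=s["ee_pos"];M=R.from_quat(s["eef_rot"]).as_matrix()
g=lambda P:((wproj(P,s)-[140,90])*[600/280,557/260]).round(0).tolist()
for d in(0,.01,.02,.03,.04): print("shut",d,g([p+M@[.01,-y,-d] for y in(.005,-.005,.015,-.015)]))
# open case image w1: pose-independent pixel
for d in(0,.01,.02,.03,.04): print("open",d,wproj([p+M@[.01,-y,-d] for y in(.0475,-.0475)],s).round().tolist())
E
```

```text
shut 0 [[277.0, 298.0], [309.0, 298.0], [244.0, 298.0], [342.0, 298.0]]
shut 0.01 [[276.0, 308.0], [310.0, 308.0], [242.0, 308.0], [344.0, 308.0]]
shut 0.02 [[275.0, 319.0], [311.0, 319.0], [239.0, 319.0], [346.0, 319.0]]
shut 0.03 [[274.0, 331.0], [311.0, 331.0], [236.0, 331.0], [349.0, 331.0]]
shut 0.04 [[273.0, 345.0], [312.0, 345.0], [233.0, 345.0], [352.0, 345.0]]
open 0 [[206.0, 229.0], [348.0, 229.0]]
open 0.01 [[202.0, 233.0], [351.0, 233.0]]
open 0.02 [[199.0, 238.0], [354.0, 238.0]]
open 0.03 [[195.0, 244.0], [358.0, 244.0]]
open 0.04 [[191.0, 250.0], [362.0, 250.0]]
```

The calibration shows the fingertips are about 31 mm behind the stated TCP, the same with the fingers open and shut. So the fingers closed above the bar. I'll open them, go 31 mm lower and close again.

```bash
python3 -m creep '[[[0,0,0,0,0,-0.02,80],[0,0,0,0,0,-0.02,80],[0,0,0,0,0,-0.02,80],[0,0,0,0,0,-0.02,80],[0,0,0,0,0,-0.02,80],[0,0,0,0,0,-0.02,80],[0,0,0,0,0,-0.02,80],[0,0,0,0,0,-0.02,80]]]' 40
```

```text
clock: 6.12
ee_pos: [0.5104, -0.0298, 0.154]
eef_rot: [1.0, -0.013, 0.0, 0.0]
ft_force: [-0.1, -0.4, -0.1]
opening: 0.83
finger_force: 0.0
```

```bash
python3 -m creep '[[[0,0,0,0,0,0.05,80],[0,0,0,0,0,0.1,80],[0,0,0,0,0,0.14,80],[0,0,0,0,0,0.14,60],[0,0,0,0,0,0.14,20],[0,0,0,0,0,0.14,10],[0,0,0,0,0,0.14,10],[0,0,0,0,0,0.14,10],[0,0,0,0,0,0.14,10],[0,0,0,0,0,0.14,10]]]' 40
```

```text
clock: 7.38
ee_pos: [0.5104, -0.0299, 0.119]
eef_rot: [1.0, -0.013, 0.0, 0.0]
ft_force: [0.7, -1.6, 0.2]
opening: 0.254
finger_force: 40.0
```

```bash
python3 -m creep '[[[0,0,0,0,0,0,10],[0,0,0,0,0,0,10],[0,0,0,0,0,0,10],[0,0,0,0,0,0,10]]]' 40
```

```text
clock: 7.88
ee_pos: [0.5104, -0.0298, 0.119]
eef_rot: [1.0, -0.013, 0.0, 0.0]
ft_force: [-0.4, -3.5, 0.5]
opening: 0.25
finger_force: 40.0
```

```bash
python3 -m creep '[[[0,0,0,0,0,-0.03,10],[0,0,0,0,0,-0.08,10],[0,0,0,0,0,-0.15,10],[0,0,0,0,0,-0.22,10],[0,0,0,0,0,-0.27,10],[0,0,0,0,0,-0.3,10],[0,0,0,0,0,-0.3,10]]]' 40
python3 - <<'E'
from h import *
s=state();w=get_image("wrist");cv2.imwrite("pics/w4.png",w);print(s["ee_pos"],s["ft_force"],s["finger_force"])
sd=get_image("side");b=cv2.resize(sd[120:330,220:400],None,fx=2.6,fy=2.6);a=cv2.resize(w[90:310,180:380],(300,330))
o=np.zeros((546,800,3),np.uint8);o[:,:468]=b;o[:330,480:780]=a;cv2.imwrite("pics/c4.png",o)
E
```

```text
clock: 8.75
ee_pos: [0.5104, -0.0297, 0.1943]
eef_rot: [1.0, -0.013, 0.0, 0.0]
ft_force: [1.1, 0.3, -6.2]
opening: 0.25
finger_force: 40.0
[ 0.51044738 -0.02973453  0.19431792] [ 1.11941499  0.32766556 -6.22510324] 39.9846625328064
```

View pics/c4.png

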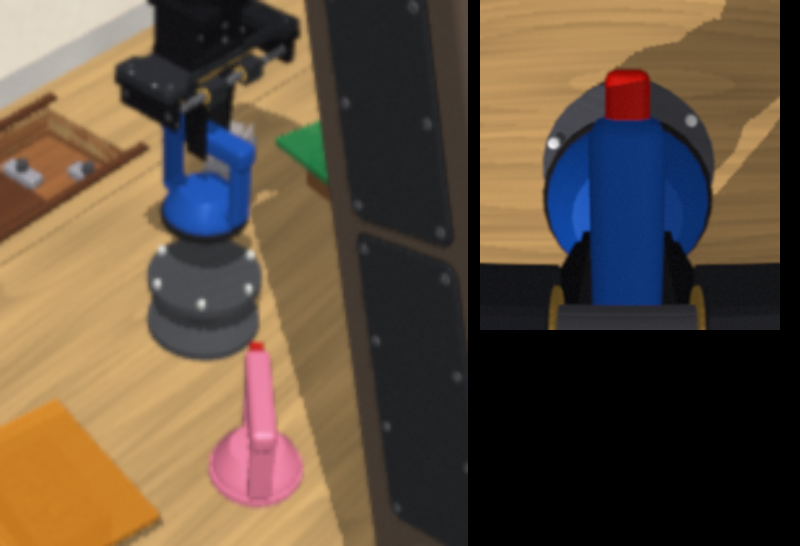

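It is gripped and hanging level, about 0.6 kg. Carrying it over the glass.

```bash
python3 -m creep '[[[0,0,0,0.004,0.05,0,10],[0,0,0,0.01,0.15,0,10],[0,0,0,0.015,0.27,0,10],[0,0,0,0.02,0.39,0,10],[0,0,0,0.03,0.51,0,10],[0,0,0,0.035,0.63,0,10],[0,0,0,0.04,0.73,0,10],[0,0,0,0.045,0.8,0,10]]]' 40
python3 -m creep '[[[0,0,0.04,0.005,0.08,0,10],[0,0,0.09,0.01,0.16,0,10],[0,0,0.14,0.015,0.24,0,10],[0,0,0.19,0.02,0.31,0,10],[0,0,0.24,0.021,0.35,0,10],[0,0,0.261,0.021,0.371,0,10],[0,0,0.261,0.021,0.371,0,10],[0,0,0.261,0.021,0.371,0,10]]]' 40
python3 - <<'E'
from h import *
s=state();w=get_image("wrist");t=get_image("top");sd=get_image("side")
cv2.imwrite("pics/w5.png",w);cv2.imwrite("pics/t5.png",t)
print(s["ee_pos"],R.from_quat(s["eef_rot"]).as_euler("ZYX",degrees=True))
for im,f in((t,lambda p:ray("top",p,.06)),(w,lambda p:wray(p,.06,s))):
    r,c=green(im);P=np.array([f(p)[:2] for p in c[:,0]],np.float32);print(cv2.minAreaRect(P))
o=np.zeros((420,800,3),np.uint8);o[:,:420]=w[:,70:490];o[:,425:800]=cv2.resize(t[120:280,330:473],(375,420));cv2.imwrite("pics/c5.png",o)
E
```

```text
clock: 9.85
ee_pos: [0.516, -0.2317, 0.1935]
eef_rot: [1.0, -0.014, -0.0, -0.0]
ft_force: [-0.5, 0.1, -6.6]
opening: 0.25
finger_force: 40.0
clock: 10.85
ee_pos: [0.5192, -0.3224, 0.1941]
eef_rot: [0.993, -0.115, -0.0, -0.0]
ft_force: [-1.2, -0.1, -6.7]
opening: 0.249
finger_force: 40.0
[ 0.51920182 -0.32236642  0.19410568] [-1.32212427e+01  4.01036352e-04 -1.79996640e+02]
((0.5197488069534302, -0.31828731298446655), (0.12025606632232666, 0.16852587461471558), 76.80867004394531)
((0.5221220254898071, -0.3249239921569824), (0.12864859402179718, 0.16483813524246216), 76.63803100585938)
```

View pics/c5.png

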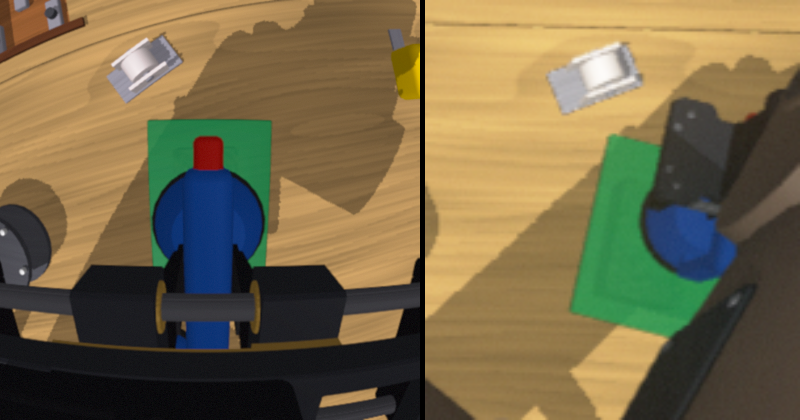

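Aligned in both views: in the wrist view the glass edges run from 148 to 271 with the bar at 208. Lowering.

```bash
python3 -m creep '[[[0,0,0,0,0.005,0.04,10],[0,0,0,0,0.005,0.1,10],[0,0,0,0,0.005,0.16,10],[0,0,0,0,0.005,0.22,10],[0,0,0,0,0.005,0.27,10],[0,0,0,0,0.005,0.3,10],[0,0,0,0,0.005,0.315,10],[0,0,0,0,0.005,0.32,10],[0,0,0,0,0.005,0.32,10],[0,0,0,0,0.005,0.32,10]]]' 40
python3 -m creep '[[[0,0,0,0,0,0.003,10],[0,0,0,0,0,0.006,10],[0,0,0,0,0,0.009,10],[0,0,0,0,0,0.012,10],[0,0,0,0,0,0.012,10]]]' 40
```

```text
clock: 12.25
ee_pos: [0.519, -0.3241, 0.1144]
eef_rot: [0.993, -0.115, 0.0, 0.0]
ft_force: [-0.0, 1.2, -6.4]
opening: 0.249
finger_force: 40.0
clock: 12.88
ee_pos: [0.5188, -0.3241, 0.1109]
eef_rot: [0.993, -0.115, -0.0, 0.0]
ft_force: [1.1, 0.1, -6.1]
opening: 0.251
finger_force: 40.0
```

```bash
python3 -m creep '[[[0,0,0,0,0,0.002,10],[0,0,0,0,0,0.004,10],[0,0,0,0,0,0.006,10],[0,0,0,0,0,0.006,10]]]' 40
```

```text
clock: 13.38
ee_pos: [0.5189, -0.324, 0.1095]
eef_rot: [0.993, -0.115, -0.0, 0.0]
ft_force: [0.5, -0.5, -5.0]
opening: 0.247
finger_force: 40.0
```

```bash
python3 -m creep '[[[0,0,0,0,0,0.001,10],[0,0,0,0,0,0.002,10],[0,0,0,0,0,0.002,10]]]' 40
```

```text
clock: 13.75
ee_pos: [0.5189, -0.3241, 0.1091]
eef_rot: [0.993, -0.115, 0.0, 0.0]
ft_force: [-0.0, -0.5, -3.7]
opening: 0.253
finger_force: 40.0
```

Contact is beginning; a little more.

```bash
python3 -m creep '[[[0,0,0,0,0,0.002,10],[0,0,0,0,0,0.004,10],[0,0,0,0,0,0.004,10]]]' 40
```

```text
clock: 14.12
ee_pos: [0.519, -0.3243, 0.109]
eef_rot: [0.993, -0.115, 0.0, 0.0]
ft_force: [-2.2, -0.6, 5.6]
opening: 0.249
finger_force: 40.0
```

Seated. Next I'll relax the grip and open.

```bash
python3 -m creep '[[[0,0,0,0,0,-0.002,10],[0,0,0,0,0,-0.002,10]]]' 10; python3 -m creep '[[[0,0,0,0,0,-0.002,30],[0,0,0,0,0,-0.002,40],[0,0,0,0,0,-0.002,55],[0,0,0,0,0,-0.002,70],[0,0,0,0,0,-0.002,80],[0,0,0,0,0,-0.002,80],[0,0,0,0,0,-0.002,80],[0,0,0,0,0,-0.002,80]]]'
```

```text
clock: 14.38
ee_pos: [0.519, -0.3244, 0.1089]
eef_rot: [0.993, -0.115, 0.0, 0.0]
ft_force: [-2.6, -2.1, 3.2]
opening: 0.247
finger_force: 10.0
clock: 15.38
ee_pos: [0.5189, -0.3241, 0.109]
eef_rot: [0.993, -0.115, 0.0, 0.0]
ft_force: [0.7, 0.5, -0.4]
opening: 0.841
finger_force: 0.0
```

```bash
python3 -m creep '[[[0,0,0,0,0,-0.05,80],[0,0,0,0,0,-0.15,80],[0,0,0,0,0,-0.3,80],[0,0,0,0,0,-0.5,80],[0,0,0,0,0,-0.7,80],[0,0,0,0,0,-0.8,80],[0,0,0,0,0,-0.8,80]]]'
python3 - <<'E'
from h import *
s=state();w=get_image("wrist");sd=get_image("side");t=get_image("top")
print(s["clock"],s["ee_pos"],s["ft_force"])
for im,f in((t,lambda p:ray("top",p,.06)),(w,lambda p:wray(p,.06,s))):
    r,c=green(im);P=np.array([f(p)[:2] for p in c[:,0]],np.float32);print(cv2.minAreaRect(P))
o=np.zeros((420,800,3),np.uint8);o[:,:420]=w[:,70:490];o[:,425:800]=cv2.resize(sd[130:260,290:406],(375,420));cv2.imwrite("pics/c6.png",o)
E
```

```text
clock: 16.25
ee_pos: [0.5192, -0.3242, 0.3116]
eef_rot: [0.993, -0.115, 0.002, 0.001]
ft_force: [-0.5, 0.1, -0.8]
opening: 0.844
finger_force: 0.0
16.25 [ 0.51921643 -0.32424818  0.31157332] [-0.47434865  0.07176389 -0.78510847]
((0.5189098119735718, -0.3225148022174835), (0.12882666289806366, 0.16904251277446747), 76.6412582397461)
((0.5207431316375732, -0.32444313168525696), (0.1282535046339035, 0.16736240684986115), 76.70669555664062)
```

View pics/c6.png

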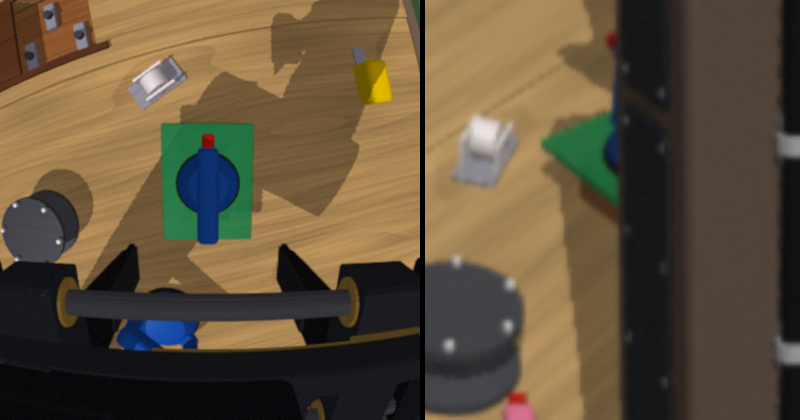

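The lifter stands upright on the glass: pad centre about (208,183) in the wrist view, glass centre about (207,182), bar along its length. The glass has not moved.

```bash
python3 -c "from station import *;print(finish_job())"
```

```text
the job is handed in; nothing more can be done
None
```

The blue lifter is standing flat in the middle of the green glass with its handle along the glass's length, released and clear of the robot, and I handed the job in at about 16 s; my first grasp closed above the bar and I redid it lower.

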